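# Twist-lock the cup into the art caddy

## Task

Take the steel cup that has two lugs on its foot and lock it into the round spring dock in the yellow caddy so that it cannot tip: find the dock's slots with the lugs, push the cup in against the spring, twist it clockwise (seen from above) to the stop and let it rise into its notches, then let go of it. The dock's collar is moulded plastic, so feel your way gently and never force the cup; leave the other things on the table where they are.

Things in the scene. Friction and masses are not known exactly. Their poses are not given: they have to be found in the camera images.
- cup_mid (a point): Centre, half-way up, of the steel cup to be locked: a straight upright cylinder 54 mm across, 85 mm tall, standing on the table; on its axis, 42.5 mm above its underside. Its two lugs lie on opposite sides along this point's +x and -x. They are alike, so the cup may be used either way round. Grasp it across the walls near the top.
- cup: The same cup; origin at the centre of its underside. Open top, 3 mm wall, lowest 24 mm solid, 0.14 to 0.24 kg. Each lug is 10 mm wide (across), 6 mm tall, flush with the underside, and reaches 35 mm from the axis.
- dock (a point): Centre of the upper face of the dock's white plastic collar, 32 mm above the table, axes as the caddy's. Collar 94 mm across, bore 58 mm, two opposite slots 16 mm wide reaching 37.5 mm from the axis. They lie along +x and -x only to 0.3 rad either way (collar stiffly set, not measured: feel or look). It does not turn in use; over 60 N in all breaks it. Lugs on the rim: underside level with this point.
- clear (a point): Point on the dock's axis, 14 mm below point dock. In the slots the cup drops 4 mm onto a plunger: 4.2 N at first touch, 0.7 N more per mm. Underside at or below this point (11 N): the lugs are under the rim and turn clockwise seen from above; the wrong way is blocked. 4 mm below this point (14 N) is a hard bottom. From slot to notch is 0.87 rad; a hard stop follows about 0.12 rad farther.
- seat (a point): Point on the dock's axis, 10 mm below point dock: where the centre of the cup's underside is when locked. Let up at the stop, the spring lifts the cup 4 mm from under the rim into its notches, where it stays. An unlocked cup is lifted 6 mm higher than this point.
- caddy: The fixed yellow caddy with its collar, plunger and door: tray 200 mm (x) by 260 mm (y), walls 50 mm high; origin at the centre of its underside on the table. The dock's axis lies 35 mm from it towards -y. A partition 34 mm high stands 62 mm from it towards +y; the +y end has a small swing door, partly open, which does not matter.
- tumbler: Bystander: a wider plain steel tumbler without lugs, 66 mm across, 100 mm tall, standing; origin at the centre of its underside. It may stand on either side of the cup.
- crayon_a: Bystander: wax crayon lying on the table, 16 mm thick, 90 mm long along its x; origin under its middle.
- crayon_b: Bystander: the other wax crayon, same size; origin under its middle.
- stamp: Bystander: blue silicone stamp, 50 x 35 mm foot, 51 mm tall with a ball knob; origin at the centre of its underside.
- pencil_case: Bystander: orange plastic pencil case, 70 x 200 x 40 mm; origin at the centre of its underside.
- mug: Bystander: white mug, 80 mm across, 90 mm tall; origin at the centre of its underside.
- glue_stick: Bystander: standing glue stick, 27 mm across, 88 mm tall; origin at the centre of its underside.
- eraser: Bystander: eraser, 45 x 22 x 13 mm; origin at the centre of its underside.

How it is judged:
By the outcome, as a careful person would: the job done as asked, in the order asked, and still so for the second after the job is handed in, with the robot touching nothing.
It also fails if it takes over 72 s, if anything falls off the work surface, if the arm or the gripper's body presses on something with over 40 N, if the wrist force passes 120 N, or if a joint passes its speed limit or range.

## Robot

A 6-joint arm with a two-finger parallel gripper is mounted at the origin on the work surface. World frame = base frame: x ahead of the robot, y to its left, z up, the work surface at z = 0. Lengths are in mm, angles in degrees, forces in N, time in s.
With the tool pointing down it reaches from about 350 to 850 mm from the base axis. Payload 8.1 kg.
Tool frame: the origin (TCP) lies at the centre of the arm's flange, where the gripper is bolted on; the fingertips stand 173 mm ahead of it and the grasp point (between the pads) lies 155 mm ahead of it; z points along the fingers, y is the line along which they close (so a half turn about z gives the same grasp; the last joint's range is limited). The gripper opens to 85 mm and grips with 20 to 120 N. Pads are 22 mm wide; open, the fingers measure 114 mm over their backs; the gripper's body (76 mm by 85 mm) begins 54 mm behind the grasp point. The pads swing forward as they close: fully open they stand 13 mm farther back than shut.
Start: joints at [-70.439, 7.471, 85.268, -0, 87.261, -4.893], TCP at [248.396, -546.174, 404.692] pointing down, gripper open.
Joint ranges: [-169.43, 169.43], [-51.17, 129.36], [1.28, 143.12], [-76.62, 256.62], [0, 156.53], [-152.29, 152.29]. Speed limits (degrees/s): [136.94, 136.94, 159.86, 180, 180, 180].

## Interface

Orientations are given as [roll, pitch, yaw] about the fixed x, y, z axes, in that order (R = Rz(yaw) Ry(pitch) Rx(roll)).
In Python, from bench import * gives the robot as it stands.
- The arm moves only by the shell command python3 -m jog 'ROWS' [FORCE]. ROWS is text: rows parted by semicolons, each of 7 numbers parted by spaces: the shift along the tool's x, y, z scaled (see below), then the turn, a rotation vector about the tool's x, y, z scaled (see below), then the closure, from -1 (fully open) to 1 (shut). In form: tx ty tz wx wy wz hand; .... A call has 1 to 5 rows; each row shifts and turns the commanded pose from where the row before left it, along the tool's axes as they then stand; what a row does not reach is not made up. The controller multiplies each number of a shift by 0.1 m and each number of a turn by 60 degrees. A row lasts 1/8 s, in which the tool goes at most 62.5 mm and 10.7 degrees, less where a joint would pass 70% of its speed; a pose out of reach is approached as far as the arm can. A call with a number of a shift or a turn outside -1 to 1 is refused whole. A call with a gripper value outside its range is refused whole. The fingers move at their own pace and stop on an object; FORCE is the grip in N (left out, the last holds). Time passes only in rows, so rows that do not move let the fingers close. It gives the time, the measured TCP pose, the force, the opening and the grip force at its end, in the units of the state.
- sense(): the state, without advancing time (a new reading comes with each control period).
- snapshot(name): name is "scene" or "top" or "wrist"; returns a dict with "img" (384x512x3 uint8, red, green, blue), "fx", "fy", "cx", "cy" (pixels), "extrinsics" (4x4, takes a point from camera to world coordinates). Camera axes: x right, y down, z forward; pixel columns grow to the right and rows downward; lengths in mm; the calibration is good to about 2 mm. The wrist camera is an equidistant fisheye: a pixel r from the principal point sees the ray r / f radians off the axis. A picture is of the moment at which its call begins. There is no depth.
- hand_in(): hands the job in; it is judged then, once.
The state is a dict: "time": time; "joint_pos": joint angles; "qd": joint speeds; "joint_efforts": joint torques, N m; "tool_pos": TCP position; "tcp_rot": TCP orientation; "ft_force": force on the tool from outside, world axes, zero at the start; "wrist_torque": the same for the moment, N m; "finger_gap": finger opening in mm; "grip_force": force on a finger pad.
Only numpy, scipy, OpenCV 4.12 (cv2) and the standard library are available. Lean on these libraries where they do the work, as an engineer would, in place of code of your own. Each camera call takes 0.05 s, during which the arm holds its last target. There are 200 camera calls.

## Working session

There is one attempt and no reset: what is moved stays moved. The work goes in short steps, Python scripts to look and compute and a shell command to move; the robot and the scene stay as the last step left them, time stands still between calls to the robot, and variables do not carry over. Pictures are saved under pics/ and viewed, at most 10 in all, crops included, and the job is handed in when it is done.

```bash
mkdir -p pics; ls; python3 - <<'E'
from bench import *
import cv2,numpy as np
s=sense();print(s)
for n in("scene","top"):
    d=snapshot(n);cv2.imwrite(f"pics/{n}1.png",d["img"][:,:,::-1]);print(n,d["fx"],d["cx"],d["cy"],np.round(d["extrinsics"],3).tolist())
    np.save(f"pics/{n}1.npy",d,allow_pickle=True)
E
```

```text
pics
{'time': 0.0, 'joint_pos': array([-7.04380349e+01,  7.51641545e+00,  8.53295922e+01, -4.14679496e-04,
        8.72631642e+01, -4.89306144e+00]), 'qd': array([ 0.07588761, -0.01612335, -0.02933601,  0.07431954,  0.00294532,
       -0.08523857]), 'joint_efforts': array([ 9.36983160e-04, -5.69400036e+01, -5.00550056e+01, -1.88488621e-04,
        1.50173652e-02, -1.68577547e-06]), 'tool_pos': array([ 248.32756815, -545.94146766,  403.62751037]), 'tcp_rot': array([-1.79891191e+02, -8.89929317e-03,  2.44550383e+01]), 'ft_force': array([0.27626997, 0.64982163, 0.12644612]), 'wrist_torque': array([-0.02044361, -0.02119524,  0.03472575]), 'grip_force': 0.0, 'finger_gap': 85.20343258760495}
scene 495.40484520235816 255.9927077233242 193.4000446120126 [[0.374, 0.625, -0.686, 1498.127], [0.927, -0.238, 0.289, -514.517], [0.017, -0.744, -0.668, 984.305], [0.0, 0.0, 0.0, 1.0]]
top 404.85960851494474 252.56416314970906 195.78675832884767 [[-0.011, -0.996, 0.093, 485.878], [-1.0, 0.011, -0.002, -128.579], [0.001, -0.093, -0.996, 920.241], [0.0, 0.0, 0.0, 1.0]]
```

View pics/top1.png

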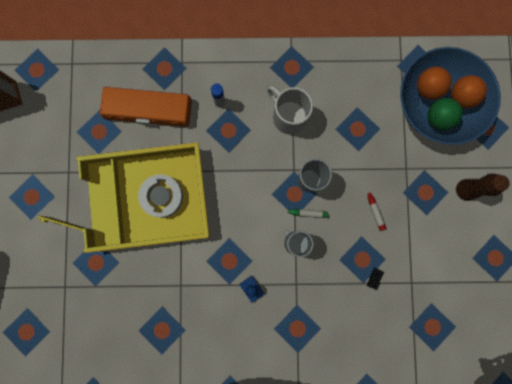

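View pics/scene1.png

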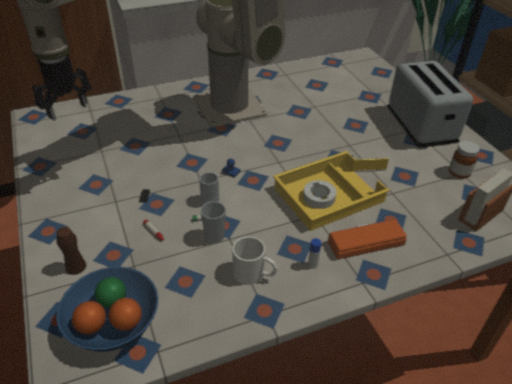

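Top view: two cups at (299,243) (smaller) and (316,176) (wider); dock collar at (160,196); caddy's partition is on the left (+y). I'll enlarge both.

```bash
cat > h.py <<'E'
import numpy as np,cv2
from bench import *
def ray(d,u,v):
    c=np.array([(u-d["cx"])/d["fx"],(v-d["cy"])/d["fy"],1.])
    E=np.array(d["extrinsics"]);return E[:3,3],E[:3,:3]@c
def onz(d,u,v,z):
    o,r=ray(d,u,v);return o+r*(z-o[2])/r[2]
def fish(d,u,v,z):
    x,y=u-d["cx"],v-d["cy"];r=np.hypot(x,y);t=r/d["fx"]
    c=np.array([x/r*np.sin(t),y/r*np.sin(t),np.cos(t)]) if r>1e-9 else np.array([0,0,1.])
    E=np.array(d["extrinsics"]);r=E[:3,:3]@c;o=E[:3,3];return o+r*(z-o[2])/r[2]
E
python3 - <<'E'
from h import *
d=np.load("pics/top1.npy",allow_pickle=True).item()
img=d["img"]
for n,u,v,z in(("cup rim",299.5,243,85),("tumbler",316,176,100),("dock",160,196,32)):print(n,onz(d,u,v,z).round(1))
hsv=cv2.cvtColor(img,cv2.COLOR_RGB2HSV)
m=cv2.inRange(hsv,(22,120,60),(35,255,255));m[:,:76]=0
c=max(cv2.findContours(m,0,2)[0],key=cv2.contourArea);r=cv2.minAreaRect(c);print(r,[onz(d,*p,50).round(0)[:2] for p in cv2.boxPoints(r)])
a=cv2.resize(img[150:245,100:225],None,fx=6.4,fy=6.4,interpolation=2)[:,:400*2]
a=cv2.resize(img[156:236,120:200],(400,400),interpolation=2);b=cv2.resize(img[220:265,277:322],(400,400),interpolation=2)
cv2.imwrite("pics/crop1.png",np.hstack([a,b])[:,:,::-1])
E
```

```text
cup rim [ 465.8 -225.4   85. ]
tumbler [ 601.9 -260.4  100. ]
dock [570.8  73.5  32. ]
((138.69793701171875, 197.63990783691406), (96.6092758178711, 131.7679443359375), 83.11827850341797) [array([655., 272.]), array([687., -13.]), array([478., -38.]), array([448., 240.])]
```

View pics/crop1.png

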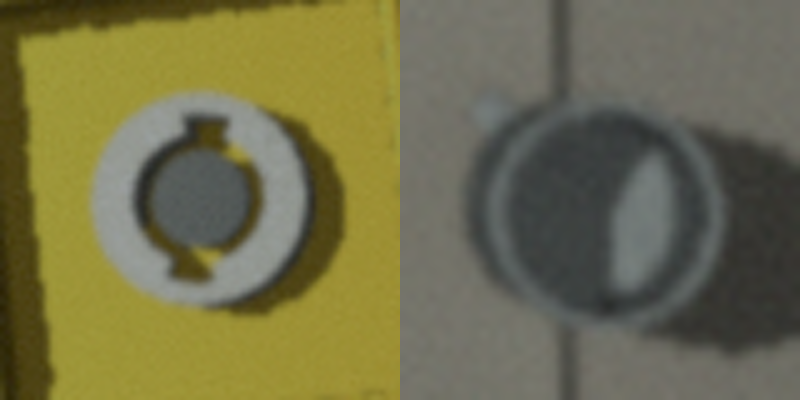

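Dock slots are at crop (207,123)/(190,268), with a clear near-radial line; the cup rim centre is crop (605,215) and one lug shows at (488,108).

```bash
python3 - <<'E'
from h import *
d=np.load("pics/top1.npy",allow_pickle=True).item();img=d["img"]
hsv=cv2.cvtColor(img,cv2.COLOR_RGB2HSV)
m=cv2.inRange(hsv,(0,0,110),(180,70,255));m[:150]=0;m[240:]=0;m[:,:125]=0;m[:,200:]=0
c=max(cv2.findContours(m,0,2)[0],key=cv2.contourArea);e=cv2.minEnclosingCircle(c);print(e,cv2.fitEllipse(c),"exp r",47*404.9/890)
D=onz(d,*cv2.fitEllipse(c)[0],32);print("dock",D)
p=lambda u,v,z:onz(d,120+u/5,156+v/5,z)
a,b=p(207,123,30),p(190,268,30);print("slots",a,b,np.linalg.norm(a-b),np.degrees(np.arctan2(*(a-b)[[1,0]])),(a+b)/2)
q=lambda u,v,z:onz(d,277+(u-400)*45/400,220+v*45/400,z)
C=q(605,215,85);L=q(488,108,6);print("cup",C,"lug",L,np.linalg.norm((L-C)[:2]),np.degrees(np.arctan2(*(L-C)[[1,0]])))
w=snapshot("wrist");print(w["fx"],w["cx"],w["cy"],np.round(w["extrinsics"],3).tolist())
E
```

```text
((158.953125, 195.0), 21.429540634155273) ((159.1659698486328, 195.24041748046875), (41.23038864135742, 41.96403503417969), 46.976383209228516) exp r 21.382359550561798
dock [572.54392328  75.36691265  32.        ]
slots [605.27608199  71.21296773  30.        ] [541.01471867  78.06471867  30.        ] 64.62560875236906 -6.086064591669551 [573.14540033  74.6388432   30.        ]
cup [ 463.38506747 -226.50383446   85.        ] lug [ 488.47873969 -206.75323434    6.        ] 31.933972358355106 38.20539635603221
297.3186396354542 258.4594143511939 191.78553936482442 [[0.414, -0.866, -0.281, 320.137], [-0.91, -0.394, -0.126, -513.709], [-0.001, 0.308, -0.952, 373.817], [0.0, 0.0, 0.0, 1.0]]
```

```bash
python3 -m jog '0.5 -0.3 0 0 0 0 -1;0.5 -0.3 0 0 0 0 -1;0.5 -0.3 0 0 0 0 -1;0.5 -0.3 0 0 0 0 -1;0.5 -0.3 0 0 0 0 -1' 60; python3 -m jog '0.5 -0.3 0 0 0 0 -1;0.28 -0.22 0 0 0 0 -1;0 0 0.3 0 0 -0.17 -1;0 0 0.3 0 0 -0.17 -1;0 0 0 0 0 -0.17 -1'; python3 -m jog '0 0 0 0 0 -0.17 -1;0 0 0 0 0 -0.17 -1;0 0 0 0 0 -0.08 -1;0 0 0 0 0 0 -1'
python3 - <<'E'
from h import *
s=sense();print(s["tool_pos"],s["tcp_rot"],s["joint_pos"])
w=snapshot("wrist");np.save("pics/w1.npy",w,allow_pickle=True);cv2.imwrite("pics/w1.png",w["img"][:,:,::-1])
E
```

```text
time: 0.78
tool_pos: [414.5, -304.4, 404.5]
tcp_rot: [-180.0, -0.0, 24.4]
ft_force: [0.7, -0.3, 0.3]
finger_gap: 85.2
grip_force: 0.0
time: 1.4
tool_pos: [462.4, -225.6, 341.1]
tcp_rot: [-179.7, 0.0, 55.4]
ft_force: [-0.4, -0.3, 0.4]
finger_gap: 85.4
grip_force: 0.0
time: 1.9
tool_pos: [463.3, -226.4, 344.4]
tcp_rot: [-180.0, -0.0, 80.2]
ft_force: [-0.5, -0.4, -0.4]
finger_gap: 85.9
grip_force: 0.0
[ 463.25978013 -226.43184212  344.40863676] [-1.79971259e+02 -1.23497543e-02  8.02212558e+01] [-3.17472547e+01 -3.54916084e+00  1.02898495e+02  7.10392455e-04
  8.06819403e+01 -2.19686288e+01]
```

View pics/w1.png

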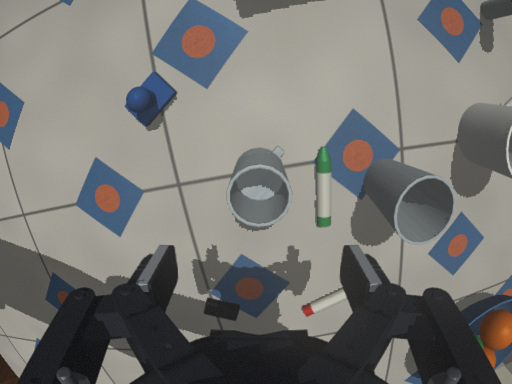

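Wrist view: cup rim centred about (259,194), visible lug at (279,152).

```bash
python3 - <<'E'
from h import *
d=np.load("pics/w1.npy",allow_pickle=True).item()
pts=[(228,194),(291,194),(259,163),(259,226)]
P=[fish(d,*p,85) for p in pts];print(np.round(P,1),np.mean(P,0))
C=fish(d,259.5,194.5,85);L=fish(d,279,152,6);print(C,L,np.linalg.norm((L-C)[:2]),np.degrees(np.arctan2(*(L-C)[[1,0]])))
a=cv2.resize(d["img"][135:235,215:315],(600,600),interpolation=2);cv2.imwrite("pics/w1c.png",a[:,:,::-1])
E
```

```text
[[ 439.1 -219.9   85. ]
 [ 489.8 -228.6   85. ]
 [ 468.4 -198.8   85. ]
 [ 459.2 -252.3   85. ]] [ 464.16546839 -224.90904099   85.        ]
[ 464.40629609 -224.6755315    85.        ] [ 488.42389641 -207.71902318    6.        ] 29.400141149072027 35.222223029241526
```

View pics/w1c.png

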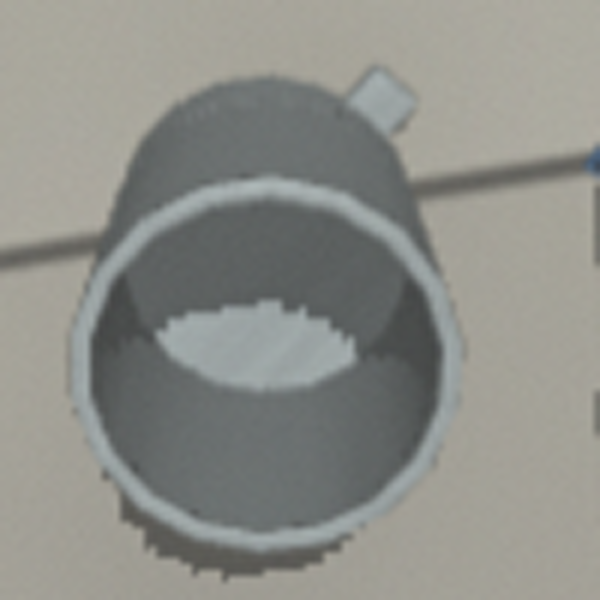

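The crop shows the lug's outer top edge from (378,66) to (414,102), and the rim spanning 72–462 × 180–548.

```bash
python3 - <<'E'
from h import *
d=np.load("pics/w1.npy",allow_pickle=True).item()
f=lambda u,v,z:fish(d,215+u/6,135+v/6,z)
P=[f(72,360,85),f(462,360,85),f(268,180,85),f(266,548,85)];C=np.mean(P,0);print(C,np.linalg.norm(P[0]-P[1]),np.linalg.norm(P[2]-P[3]))
a,b=f(378,66,6),f(414,102,6);L=(a+b)/2;e=a-b
print(a,b,np.linalg.norm(e),"edge normal",np.degrees(np.arctan2(-e[0],e[1]))%180,"radius",np.linalg.norm((L-C)[:2]),np.degrees(np.arctan2(*(L-C)[[1,0]])))
E
```

```text
[ 464.21060553 -225.84406465   85.        ] 53.13351426851643 53.00500456503699
[ 488.38291082 -201.20805572    6.        ] [ 493.64068731 -208.58091081    6.        ] 9.055562146365387 edge normal 35.493664547266285 radius 34.01747984639501 38.01353011687607
```

```bash
python3 -m jog '0 0.005 0.5 0 0 0 -1;0 0 0.5 0 0 0 -1;0 0 0.24 0 0 0 -1;0 0 0 0 0 0 -1;0 0 0 0 0 0 0' 60; python3 -m jog '0 0 0 0 0 0 1;0 0 0 0 0 0 1;0 0 0 0 0 0 1;0 0 0 0 0 0 1;0 0 0 0 0 0 1'
```

```text
time: 2.58
tool_pos: [464.4, -227.0, 222.0]
tcp_rot: [179.9, 0.0, 80.2]
ft_force: [-0.1, 0.2, -0.2]
finger_gap: 70.0
grip_force: 0.0
time: 3.2
tool_pos: [464.7, -227.2, 223.1]
tcp_rot: [179.8, 0.1, 80.2]
ft_force: [-2.8, 0.6, 5.5]
finger_gap: 53.3
grip_force: 62.3
```

```bash
python3 -m jog '0 0 -0.4 0 0 0 1;0 0 -0.6 0 0 0 1;0.2 0.04 -0.1 0 0 0 1;0.5 0.09 0 0 0 0 1;0.6 0.1 0 0 0 0 1'; python3 -m jog '0.55 0.1 0 0 0 0 1;0.55 0.1 0 0 0 0 1;0.2 0.04 0 0 0 0 1;0 0 0 0 0 0 1;0 0 0 0 0 0 1'
python3 - <<'E'
from h import *
w=snapshot("wrist");np.save("pics/w2.npy",w,allow_pickle=True);cv2.imwrite("pics/w2.png",w["img"][:,:,::-1])
E
```

```text
time: 3.82
tool_pos: [509.0, -101.8, 332.5]
tcp_rot: [179.8, 0.0, 80.1]
ft_force: [1.4, -0.1, -2.0]
finger_gap: 53.5
grip_force: 63.8
time: 4.45
tool_pos: [554.1, 20.8, 331.0]
tcp_rot: [180.0, 0.0, 80.2]
ft_force: [0.1, 0.0, -2.0]
finger_gap: 53.3
grip_force: 63.8
```

View pics/w2.png

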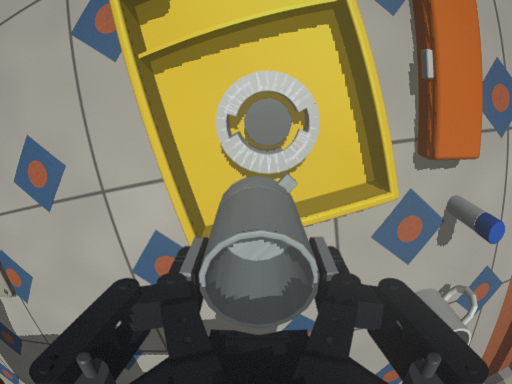

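The collar is fully visible, centred about (268,122), with slots near (234,124) and (302,118); a cup lug shows at (288,184).

```bash
python3 - <<'E'
from h import *
d=np.load("pics/w2.npy",allow_pickle=True).item();img=d["img"]
a=cv2.resize(img[65:190,205:330],(600,600),interpolation=2);cv2.imwrite("pics/w2c.png",a[:,:,::-1])
hsv=cv2.cvtColor(img,cv2.COLOR_RGB2HSV);m=cv2.inRange(hsv,(0,0,120),(180,60,255));m[176:]=0;m[:60]=0;m[:,:205]=0;m[:,330:]=0
c=max(cv2.findContours(m,0,1)[0],key=cv2.contourArea)[:,0]
P=np.array([fish(d,*p,32)[:2] for p in c.astype(float)]);(x,y),r=cv2.minEnclosingCircle(P.astype(np.float32));print(x,y,r)
A=np.c_[2*P,np.ones(len(P))];s=np.linalg.lstsq(A,(P**2).sum(1),rcond=None)[0];print(s[:2],np.sqrt(s[2]+s[:2]@s[:2]))
E
```

```text
571.85205078125 75.1552505493164 47.42841339111328
[571.89387269  75.22753653] 46.77639793936769
```

View pics/w2c.png

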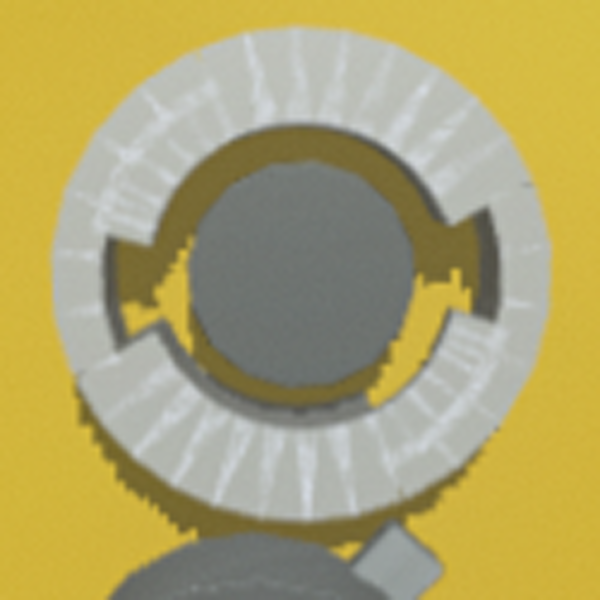

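Slot outer corners: left (108,236)/(120,352), right (488,208)/(498,320). The lug's outer edge runs (395,523)–(443,570).

```bash
python3 - <<'E'
from h import *
d=np.load("pics/w2.npy",allow_pickle=True).item()
f=lambda u,v,z:fish(d,205+u/4.8,65+v/4.8,z)
l=[f(108,236,32),f(120,352,32)];r=[f(488,208,32),f(498,320,32)]
print("widths",np.linalg.norm(l[0]-l[1]),np.linalg.norm(r[0]-r[1]))
a=np.mean(r,0)-np.mean(l,0);print("slot",np.linalg.norm(a),np.degrees(np.arctan2(a[1],a[0])),(np.mean(r,0)+np.mean(l,0))/2)
s=sense();t=s["tool_pos"];print(t,s["tcp_rot"])
z=t[2]-223+6
p,q=f(395,523,z),f(443,570,z);L=(p+q)/2
print("lug",np.linalg.norm(p-q),L-t,np.linalg.norm((L-t)[:2]),np.degrees(np.arctan2(*(L-t)[[1,0]])))
E
```

```text
widths 22.250981602072386 21.50860424729691
slot 71.7959456710425 -4.914031139161678 [572.62511106  74.92683655  32.        ]
[553.99006996  20.49648562 330.89782211] [1.79990261e+02 2.81748817e-02 8.01808832e+01]
lug 9.527096795507711 [  26.61235033   22.76390298 -217.        ] 35.02017231331302 40.543304799981186
```

```bash
python3 - <<'E'
from h import *
d=np.load("pics/w2.npy",allow_pickle=True).item();img=d["img"]
g=cv2.cvtColor(img,cv2.COLOR_RGB2GRAY)
a=cv2.resize(img[225:335,195:325],(780,660),interpolation=2)[:600];cv2.imwrite("pics/w2r.png",a[:,:,::-1])
z=331-223+85
P=np.array([fish(d,*p,z) for p in [(200,280),(319,279),(259,231),(259,326)]]);print(P.round(1))
E
```

```text
[[529.   27.5 193. ]
 [581.   19.  193. ]
 [558.9  47.2 193. ]
 [550.1  -4.1 193. ]]
```

View pics/w2r.png

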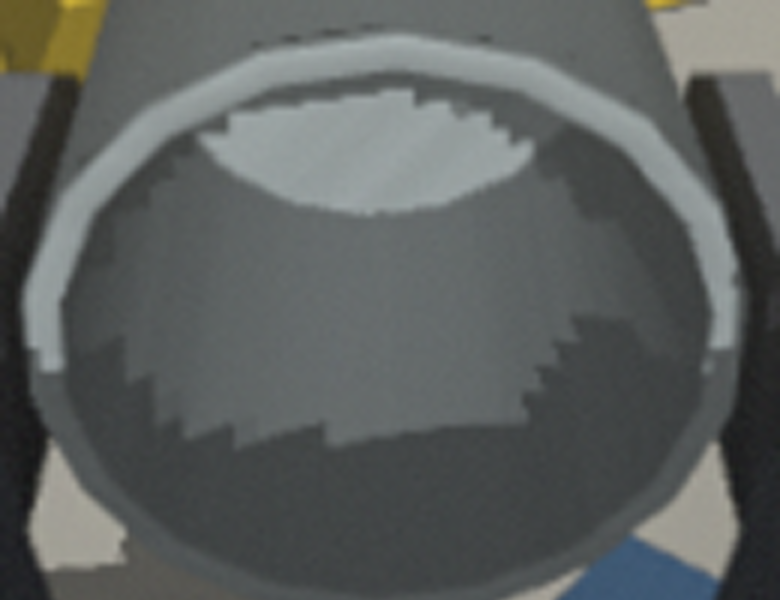

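```bash
python3 -m jog '0.3 0.04 0 0 0 0 1;0.26 0.038 0 0 0 0 1;0 0 0.1 0 0 0.15 1;0 0 0.1 0 0 0.15 1;0 0 0.1 0 0 0.15 1'; python3 -m jog '0 0 0.1 0 0 0.15 1;0 0 0.1 0 0 0.134 1;0 0 0.1 0 0 0 1;0 0 0 0 0 0 1;0 0 0 0 0 0 1'; python3 -c "
from bench import *
s=sense();print(s['tool_pos'],s['tcp_rot'],s['ft_force'],s['wrist_torque'],s['joint_pos'])"
```

```text
time: 5.12
tool_pos: [571.3, 74.1, 300.5]
tcp_rot: [180.0, 0.0, 52.8]
ft_force: [0.5, 0.5, -1.9]
finger_gap: 53.4
grip_force: 63.9
time: 5.75
tool_pos: [571.5, 75.2, 271.1]
tcp_rot: [180.0, -0.0, 36.3]
ft_force: [0.0, 0.3, -1.9]
finger_gap: 53.4
grip_force: 63.8
[571.49370686  75.22862176 271.06279513] [ 1.79986138e+02 -1.95792489e-02  3.62895450e+01] [ 0.03818716  0.25505811 -1.9326137 ] [ 0.01978728  0.00654145 -0.04988234] [ 2.40328668e+00  9.71918218e+00  9.71388511e+01 -6.17516104e-04
  7.31179846e+01  5.61139233e+01]
```

```bash
python3 -m jog '-0.006 0.005 0.06 0 0 0 1;0 0 0.06 0 0 0 1;0 0 0 0 0 0 1;0 0 0 0 0 0 1'; python3 -m jog '0 0 0.015 0 0 0 1;0 0 0.015 0 0 0 1;0 0 0 0 0 0 1';python3 -m jog '0 0 0.015 0 0 0 1;0 0 0.015 0 0 0 1;0 0 0 0 0 0 1'
```

```text
time: 6.25
tool_pos: [571.1, 74.9, 258.6]
tcp_rot: [-180.0, 0.0, 36.2]
ft_force: [0.8, 0.3, -1.8]
finger_gap: 53.5
grip_force: 63.8
time: 6.62
tool_pos: [571.1, 74.8, 255.5]
tcp_rot: [-180.0, 0.0, 36.2]
ft_force: [-0.4, -0.4, -1.6]
finger_gap: 53.2
grip_force: 63.8
time: 7.0
tool_pos: [571.1, 74.8, 252.5]
tcp_rot: [-180.0, 0.0, 36.2]
ft_force: [-0.4, 0.4, -2.3]
finger_gap: 53.1
grip_force: 63.8
```

```bash
python3 -m jog '0 0 0.015 0 0 0 1;0 0 0.015 0 0 0 1;0 0 0 0 0 0 1'; python3 -m jog '0 0 0.015 0 0 0 1;0 0 0.015 0 0 0 1;0 0 0 0 0 0 1';python3 -m jog '0 0 0.015 0 0 0 1;0 0 0.015 0 0 0 1;0 0 0 0 0 0 1'
```

```text
time: 7.38
tool_pos: [571.4, 74.8, 250.1]
tcp_rot: [180.0, -0.0, 36.2]
ft_force: [-1.5, -0.3, 2.1]
finger_gap: 53.1
grip_force: 64.1
time: 7.75
tool_pos: [571.3, 74.8, 246.9]
tcp_rot: [180.0, -0.0, 36.2]
ft_force: [-0.8, 1.0, 5.1]
finger_gap: 52.9
grip_force: 64.3
time: 8.12
tool_pos: [571.4, 74.9, 244.2]
tcp_rot: [180.0, -0.0, 36.2]
ft_force: [-1.4, -0.2, 7.7]
finger_gap: 52.8
grip_force: 64.5
```

```bash
python3 -m jog '0 0 0.015 0 0 0 1;0 0 0.015 0 0 0 1;0 0 0 0 0 0 1';python3 -m jog '0 0 0.01 0 0 0 1;0 0 0 0 0 0 1'
```

```text
time: 8.5
tool_pos: [571.5, 74.9, 241.5]
tcp_rot: [180.0, -0.1, 36.2]
ft_force: [-2.1, 0.9, 8.3]
finger_gap: 53.1
grip_force: 64.6
time: 8.75
tool_pos: [571.5, 74.9, 240.6]
tcp_rot: [180.0, -0.1, 36.2]
ft_force: [-1.6, 0.1, 10.1]
finger_gap: 53.5
grip_force: 64.6
```

```bash
python3 -m jog '0 0 0.015 0 0 0 1;0 0 0 0 0 0 1';python3 -m jog '0 -0.001 0 0 0 0.08 1;0 -0.001 0 0 0 0.08 1;0 0 0 0 0 0 1'; python3 -c "
from bench import *
s=sense();print(s['ft_force'],s['wrist_torque'])"
```

```text
time: 9.0
tool_pos: [571.5, 74.9, 239.2]
tcp_rot: [180.0, -0.1, 36.2]
ft_force: [-3.2, -0.0, 11.2]
finger_gap: 53.0
grip_force: 64.7
time: 9.38
tool_pos: [572.2, 75.0, 239.9]
tcp_rot: [179.9, -0.2, 26.5]
ft_force: [-0.1, 0.4, 10.3]
finger_gap: 53.5
grip_force: 64.6
[-0.07001983  0.41765652 10.32116399] [-0.08637359 -0.07024109 -0.04468462]
```

```bash
python3 -m jog '0 -0.001 0.003 0 0 0.08 1;0 -0.001 0 0 0 0.08 1;0 0 0 0 0 0 1'; python3 -c "
from bench import *
s=sense();print(s['ft_force'],s['wrist_torque'])";python3 -m jog '0 -0.001 0 0 0 0.08 1;0 -0.001 0 0 0 0.08 1;0 0 0 0 0 0 1'; python3 -c "
from bench import *
s=sense();print(s['ft_force'],s['wrist_torque'])"
```

```text
time: 9.75
tool_pos: [572.1, 75.1, 239.6]
tcp_rot: [179.9, -0.2, 16.9]
ft_force: [0.6, -0.7, 10.1]
finger_gap: 53.1
grip_force: 64.6
[ 0.58967672 -0.73077305 10.09451225] [-0.25679388 -0.01352959 -0.02902644]
time: 10.12
tool_pos: [571.9, 75.2, 239.6]
tcp_rot: [180.0, -0.2, 7.3]
ft_force: [-0.2, -1.0, 10.8]
finger_gap: 53.2
grip_force: 64.6
[-0.24254485 -0.96003046 10.79416424] [-0.29033487  0.0476121   0.01538138]
```

```bash
python3 -m jog '0 -0.001 0 0 0 0.08 1;0 -0.001 0 0 0 0.08 1;0 0 0 0 0 0 1'; python3 -m jog '0 -0.001 0 0 0 0.06 1;0 0 0 0 0 0.04 1;0 0 0 0 0 0 1'; python3 -c "
from bench import *
s=sense();print(s['ft_force'],s['wrist_torque'])"; python3 -m jog '0 0 0 0 0 0.04 1;0 0 0 0 0 0 1';python3 -c "
from bench import *
s=sense();print(s['ft_force'],s['wrist_torque'])"
```

```text
time: 10.5
tool_pos: [571.9, 75.4, 239.5]
tcp_rot: [180.0, -0.2, -2.3]
ft_force: [-0.5, -0.6, 9.5]
finger_gap: 53.0
grip_force: 64.6
time: 10.88
tool_pos: [571.8, 75.4, 239.5]
tcp_rot: [180.0, -0.2, -8.2]
ft_force: [-0.2, -0.5, 9.8]
finger_gap: 53.1
grip_force: 64.6
[-0.16741214 -0.49744368  9.83728551] [-0.42979432  0.19341567 -0.06223581]
time: 11.12
tool_pos: [571.8, 75.5, 239.5]
tcp_rot: [-180.0, -0.2, -10.6]
ft_force: [-1.0, -1.0, 10.0]
finger_gap: 53.2
grip_force: 64.6
[-0.95287564 -0.98266581  9.9595076 ] [-0.41669739  0.19250035 -0.02579591]
```

Turned 47° with no resistance; now small steps to the stop.

```bash
S='python3 -c "from bench import *;print(sense()[\"wrist_torque\"])"'; python3 -m jog '0 0 0 0 0 0.04 1;0 0 0 0 0 0 1';eval "$S"; python3 -m jog '0 0 0 0 0 0.04 1;0 0 0 0 0 0 1';eval "$S"; python3 -m jog '0 0 0 0 0 0.03 1;0 0 0 0 0 0 1';eval "$S"
```

```text
time: 11.38
tool_pos: [571.8, 75.4, 239.4]
tcp_rot: [-180.0, -0.2, -13.0]
ft_force: [-0.8, -1.3, 10.2]
finger_gap: 53.2
grip_force: 64.6
[-0.47389882  0.23645343  0.02847081]
time: 11.62
tool_pos: [571.8, 75.4, 239.4]
tcp_rot: [-180.0, -0.2, -15.4]
ft_force: [0.1, -1.0, 10.4]
finger_gap: 53.2
grip_force: 64.6
[-0.40667176  0.21726244  0.0297725 ]
time: 11.88
tool_pos: [571.8, 75.4, 239.4]
tcp_rot: [-180.0, -0.2, -17.2]
ft_force: [0.3, -0.8, 10.3]
finger_gap: 53.4
grip_force: 64.8
[-0.39117818  0.24395943  0.18694344]
```

```bash
S='python3 -c "from bench import *;print(sense()[\"wrist_torque\"])"'; python3 -m jog '0 0 0 0 0 0.02 1;0 0 0 0 0 0 1';eval "$S"; python3 -m jog '0 0 0 0 0 0.02 1;0 0 0 0 0 0 1';eval "$S"
```

```text
time: 12.12
tool_pos: [571.7, 75.4, 239.4]
tcp_rot: [-180.0, -0.1, -18.4]
ft_force: [-1.3, -2.2, 10.5]
finger_gap: 53.1
grip_force: 65.0
[-0.49169246  0.45442842  0.32318311]
time: 12.38
tool_pos: [571.4, 75.3, 239.3]
tcp_rot: [180.0, -0.1, -19.6]
ft_force: [-3.4, -1.5, 11.6]
finger_gap: 53.1
grip_force: 65.1
[-0.53645281  0.69373635  0.3282972 ]
```

```bash
S='python3 -c "from bench import *;print(sense()[\"wrist_torque\"])"'; python3 -m jog '0 0 0 0 0 -0.04 1;0 0 0 0 0 0 1';eval "$S"; python3 -m jog '0 0 -0.015 0 0 0 1;0 0 0 0 0 0 1';eval "$S";  python3 -m jog '0 0 -0.015 0 0 0 1;0 0 0 0 0 0 1';eval "$S"
```

```text
time: 12.62
tool_pos: [571.5, 75.4, 239.2]
tcp_rot: [-180.0, -0.1, -17.2]
ft_force: [-2.2, -1.6, 10.1]
finger_gap: 53.0
grip_force: 64.6
[-0.46785979  0.53059829  0.0033031 ]
time: 12.88
tool_pos: [571.5, 75.4, 240.6]
tcp_rot: [-180.0, -0.1, -17.2]
ft_force: [-1.7, -1.6, 9.0]
finger_gap: 52.8
grip_force: 64.5
[-0.40702083  0.45132864 -0.06179867]
time: 13.12
tool_pos: [571.4, 75.4, 242.0]
tcp_rot: [-180.0, -0.1, -17.2]
ft_force: [-1.1, -0.9, 8.3]
finger_gap: 53.0
grip_force: 64.5
[-0.38227285  0.36556394  0.00440353]
```

```bash
for i in 1; do python3 -m jog '0 0 -0.01 0 0 0 1;0 0 0 0 0 0 1'; python3 -m jog '0 0 -0.01 0 0 0 1;0 0 0 0 0 0 1';  python3 -m jog '0 0 -0.01 0 0 0 1;0 0 0 0 0 0 1'; done
```

```text
time: 13.38
tool_pos: [571.4, 75.4, 242.9]
tcp_rot: [-180.0, -0.1, -17.2]
ft_force: [-1.5, -0.9, 8.0]
finger_gap: 53.3
grip_force: 64.4
time: 13.62
tool_pos: [571.4, 75.4, 243.8]
tcp_rot: [-180.0, -0.1, -17.2]
ft_force: [-0.8, -0.4, 6.2]
finger_gap: 52.9
grip_force: 64.4
time: 13.88
tool_pos: [571.3, 75.5, 244.5]
tcp_rot: [-180.0, -0.1, -17.2]
ft_force: [-1.0, -1.9, 6.6]
finger_gap: 53.2
grip_force: 64.3
```

```bash
for i in 1; do python3 -m jog '0 0 -0.01 0 0 0 1;0 0 0 0 0 0 1'; python3 -m jog '0 0 -0.01 0 0 0 1;0 0 0 0 0 0 1'; done; python3 -c "from bench import *;print(sense()['wrist_torque'])"
```

```text
time: 14.12
tool_pos: [571.0, 75.6, 244.8]
tcp_rot: [180.0, -0.0, -17.2]
ft_force: [1.7, -0.7, 1.0]
finger_gap: 53.4
grip_force: 63.8
time: 14.38
tool_pos: [570.8, 75.6, 245.0]
tcp_rot: [180.0, 0.0, -17.2]
ft_force: [5.8, 0.1, -6.2]
finger_gap: 52.9
grip_force: 64.8
[-0.10919211 -1.02560087 -0.11888241]
```

```bash
python3 -m jog '0 0 0.015 0 0 0 1;0 0 0 0 0 0 1'; python3 -m jog '0 0 0 0 0 0 0.2;0 0 0 0 0 0 0;0 0 0 0 0 0 -0.4;0 0 0 0 0 0 -0.7;0 0 0 0 0 0 -1';  python3 -m jog '0 0 0 0 0 0 -1;0 0 0 0 0 0 -1;0 0 0 0 0 0 -1;0 0 0 0 0 0 -1'
```

```text
time: 14.62
tool_pos: [571.0, 75.6, 244.7]
tcp_rot: [180.0, -0.0, -17.2]
ft_force: [1.7, -0.2, 1.5]
finger_gap: 53.1
grip_force: 65.5
time: 15.25
tool_pos: [570.6, 75.7, 244.0]
tcp_rot: [180.0, 0.1, -17.2]
ft_force: [0.0, -0.2, 0.8]
finger_gap: 85.2
grip_force: 0.0
time: 15.75
tool_pos: [570.9, 75.6, 244.4]
tcp_rot: [-180.0, 0.0, -17.2]
ft_force: [-0.0, 0.7, 0.5]
finger_gap: 85.5
grip_force: 0.0
```

Retreat straight up and verify.

```bash
python3 -m jog '0 0 -0.3 0 0 0 -1;0 0 -0.5 0 0 0 -1;0 0 -0.5 0 0 0 -1;0 0 -0.2 0 0 0 -1;0 0 0 0 0 0 -1'
python3 - <<'E'
from h import *
w=snapshot("wrist");np.save("pics/w3.npy",w,allow_pickle=True)
s=snapshot("scene")
a=cv2.resize(w["img"][120:320,160:360],(400,400),interpolation=2);b=cv2.resize(s["img"][100:250,240:390],(400,400),interpolation=2)
cv2.imwrite("pics/w3.png",np.hstack([a,b])[:,:,::-1])
E
```

```text
time: 16.38
tool_pos: [571.3, 75.7, 396.0]
tcp_rot: [-179.9, -0.2, -17.2]
ft_force: [0.1, 0.1, -1.7]
finger_gap: 85.4
grip_force: 0.0
```

View pics/w3.png

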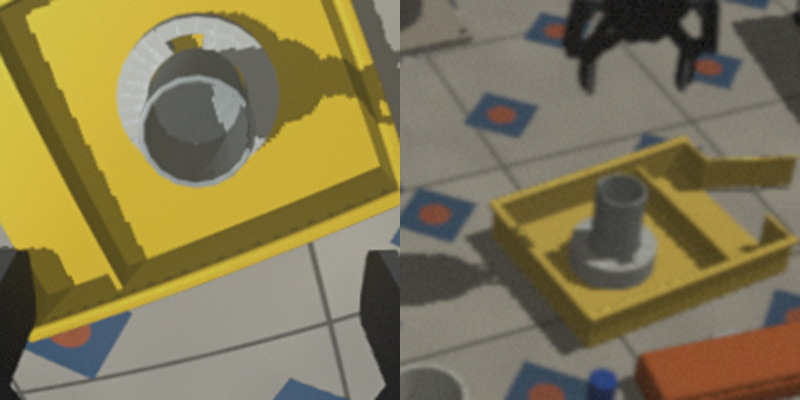

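The cup stands upright in the collar with the slot empty, so the lugs have turned away from it. It also resisted an upward pull of about 6 N at seat height, so it is locked.

```bash
python3 -c "from bench import *;print(hand_in())"
```

```text
the job is handed in; nothing more can be done
None
```

The cup is locked in the spring dock and released: it reached the stop, rose to seat height and held against a gentle upward pull. The job was handed in at about 16.5 s; no verdict was shown.

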